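# Fill the condiment caddy and take it up by its telescopic handle

## Task

First stand the salt shaker back in the empty place of the wooden condiment caddy and let go of it. Then take the caddy's telescopic handle, pinching the grip so that the orange release button stays pressed, draw it up past its first stop to the second, and with the handle full out lift the caddy level until its base is a good 7 cm above the worktop. Finish while still holding it there steadily, with all four condiments in it and the other things on the worktop left alone.

Things in the scene. Friction and masses are not known exactly. Their poses are not given: they have to be found in the camera images.
- caddy: Light wooden condiment caddy, loose, 0.85 kg filled. Origin: centre of its underside; z up, front -x. Base 80 (x) x 264 mm (y); sides up to z = 46, end walls to 50 mm. Four places in a row, 52 x 52 mm clear, floor at z = 8 mm, centred at x = 0, y = -96 (empty), -40, 40, 96 mm. A 25 mm tube in the middle, 104 mm tall, carries the telescopic handle.
- grip (a point): Centre of the handle's black grip bar on the sliding steel stem; axes as the caddy's. Bar 30 mm (x) by 64 mm (y) by 26 mm high. With the handle stowed it is at z = 127 mm in the caddy's frame, above the jars (tops at most 105 mm).
- handle (a joint): How far the handle is drawn up out of its tube, m: 0 stowed, 0.035 first stop, 0.070 second stop (end of travel). At each a latch locks it both ways (2 mm play) unless the release button is kept pressed; with the button in it slides against about 3 N and stays where left. Drawn without the button, the whole caddy comes up instead.
- release (a joint): How far the release button is pushed in, m: 0 out, 0.006 fully in. The latch lets go beyond about 0.0045. Spring: 2 N at the start, 7 N fully in. Press it by pinching the grip front to back, one finger on the button, the other on the bar's back; a pinch across other faces leaves it out.
- button_face (a point): Centre of the outer face of the orange release button (18 mm wide, 15 mm high), in the middle of the grip bar's front (-x) face; it stands 7 mm out and moves along the caddy's +x when pressed. Front to back over the button the grip measures 37 mm, with the button in 31 mm.
- empty_place (a point): Centre of the floor of the caddy's empty place, at (0, -96, 8) mm in the caddy's frame; moves with the caddy.
- salt: Salt shaker: clear with white salt and a grey cap, standing on the worktop in front of the caddy. 44 mm across up to 74 mm height, cap 34 mm across above 66 mm, 90 mm tall in all, 0.1 kg. The worktop is uneven by up to 4 mm, so shaker and caddy may lean by 0.05 rad. Origin: centre of its underside, z up.
- pepper: Pepper shaker: same shape as the salt shaker (44 mm across, 90 mm tall, 0.1 kg) but dark inside, grey cap. Stands in one of the caddy's filled places (which one varies). Origin: centre of its underside, z up.
- spice_dark: Spice jar with a dark brown cap, 44 mm across, 96 mm tall, 0.11 kg. Stands in one of the caddy's filled places (which one varies). Origin: centre of its underside, z up.
- spice_red: Spice jar with a red cap, 47 mm across, 97 mm tall, 0.11 kg. Stands in one of the caddy's filled places (which one varies). Origin: centre of its underside, z up.
- mug_teal: Turquoise plastic mug, 86 mm across with its handle 110, 80 mm tall. A bystander that stays where it is. Origin: centre of its underside.
- soap_pump: Soap bottle with a pink pump head, 67 x 94 mm, 160 mm tall. A bystander that stays where it is. Origin: centre of its underside.
- sugar_pot: Cream plastic sugar pot with a red lid, 113 x 100 mm, 102 mm tall. A bystander that stays where it is. Origin: centre of its underside.
- tin: Food tin, 57 mm across, 72 mm tall. A bystander that stays where it is. Origin: centre of its underside.
- garlic: Garlic bulb, 50 mm. A bystander that stays where it is. Origin: centre of its underside.
- lime: Green lime, 60 x 48 mm. A bystander that stays where it is. Origin: centre of its underside.
- teaspoon: Steel teaspoon, 132 mm long, lying flat. A bystander that stays where it is. Origin: centre of its underside.
Mind the look-alikes: they are no part of the job. What is shaped like the salt but yellow is not meant.

How it is judged:
By the outcome, as a careful person would: the job done as asked, in the order asked, and still so for the second after the job is handed in, while the arm keeps its last pose, push and grip.
It also fails if it takes over 58 s, if anything falls off the work surface, if the arm or the gripper's body presses on something with over 40 N, if the wrist force passes 120 N, or if a joint passes its speed limit or range.

## Robot

A 7-joint arm with a two-finger parallel gripper is mounted at the origin on a cart in front of the work surface, level with it; the furniture and walls round the work are solid. World frame = base frame: x ahead of the robot, y to its left, z up, the work surface at z = 0. Lengths are in m, angles in rad, forces in N, time in s.
With the tool pointing down it reaches from about 0.4 to 0.9 m from the base axis. Payload 5.6 kg.
Tool frame: the origin (TCP) lies between the finger pads; the fingertips stand ctrl.tip_extent ahead of it and the grasp point (between the pads) lies 8 mm behind it (ctrl.tip_extent is the distance from the TCP to the fingertips, in m); z points along the fingers, x is the direction in which the jaws open and shut, and the axes are right-handed (so a half turn about z gives the same grasp; the last joint's range is limited). The gripper opens to 92 mm and grips with 3 to 60 N. Pads are 20 mm wide; open, the fingers measure 128 mm over their backs; the gripper's body (75 mm by 189 mm) begins 69 mm behind the grasp point.
Start: joints at [-1.192, 0.468, -0.012, 1.603, 0.006, 1.071, -0.056], TCP at [0.266, 0.593, 0.226] pointing down, gripper open.
Joint ranges: [-2.53, 2.53], [-0.31, 2.02], [-1.57, 1.55], [0.28, 2.44], [-1.29, 4.43], [0.15, 1.84], [-2.92, 2.92]. Speed limits (rad/s): [2.57, 2.57, 3.14, 3.14, 3.14, 3.14, 3.14].

## Interface

Orientations are given as a unit quaternion [x, y, z, w].
In Python, from bench import ctrl gives the robot as it stands. The module is installed in compiled form; this text tells all that it offers.
- The arm moves only by the shell command python3 -m handwheel 'ROWS' [OPENING]. ROWS is JSON, a list of rows, each an object with "offset": the shift along the tool's x, y, z in cm, a list of three; "angular": the turn, a rotation vector about the tool's x, y, z in rad, a list of three. In form: [{"offset": [tx, ty, tz], "angular": [ax, ay, az]}, ...]. A call has 1 to 5 rows; each row shifts and turns the pose as measured when the row begins, along the tool's axes as they then stand; what a row does not reach is not made up. A row lasts 1/12 s, in which the tool goes at most 41.7 mm and 7.16 degrees, less where a joint would pass 70% of its speed; a pose out of reach is approached as far as the arm can. A call is refused whole if a number of a shift passes 4.17 or a number of a turn 0.125, either way. A call with a gripper value outside its range is refused whole. OPENING is the opening, from 0 (shut) to 1 (fully open), set as the call begins (- or left out, the last holds). The fingers move at their own pace and stop on an object; the grip force is fixed at half the most. Time passes only in rows, so rows that do not move let the fingers close. It gives the time, the measured TCP pose, the force and the opening at its end, in the units of the state.
- ctrl.get_state(): the state, without advancing time (a new reading comes with each control period).
- ctrl.camera(name): name is "scene" or "side" or "wrist"; returns (picture, depth): 384x512x3 uint8, red, green, blue; 384x512 float32, m along the optical axis (not along the pixel's ray), 0 where there is no reading.
- ctrl.camera_info(name): a dict with "fx", "fy", "cx", "cy" (pixels), "extrinsics" (4x4, takes a point from camera to world coordinates). Camera axes: x right, y down, z forward; pixel columns grow to the right and rows downward; lengths in m; the calibration is good to about 2 mm. A picture is of the moment at which its call begins: read the wrist's pose just before it. camera_info takes no time and is no camera call; for the wrist camera it gives the pose at the moment of the call.
- ctrl.hand_in(): hands the job in, once; it reports no verdict.
Trained networks look in the newest picture that a camera, given by its name, has taken for a name from the list of things; names that differ only in an ending like _2 or _b are one class to them, and where a whole thing is asked for, a point or a joint stands for the part that bears it (a point fixed in the world has none). Each returns a list of dicts, best first, with "conf" (0 to 1); they miss things now and then, are a little off and sometimes report something else, mostly with a low value. They report only what shows in the picture. A call takes as long as a camera call. They do not tell look-alikes from the thing itself.
- ctrl.trace(label, camera): "mask" (384x512 bool, what is visible of it).
- ctrl.place_of(label, camera): "point" ([x, y, z] in m, in world coordinates, good to about 4 mm: a listed point, or the origin of a listed thing).
The state is a dict: "t": time; "joint_positions": joint angles; "qd": joint speeds; "tau": joint torques, N m; "tool_pos": TCP position; "tool_rot": TCP orientation; "force": force on the tool from outside, world axes, zero at the start; "torque": the same for the moment, N m; "opening": finger opening in m.
Only numpy, scipy, OpenCV 4.12 (cv2) and the standard library are available. Lean on these libraries where they do the work, as an engineer would, in place of code of your own. Each camera call takes 0.05 s, during which the arm holds its last target. There are 200 camera calls.

## Working session

There is one attempt and no reset: what is moved stays moved. The work goes in short steps, Python scripts to look and compute and a shell command to move; the robot and the scene stay as the last step left them, time stands still between calls to the robot, and variables do not carry over. Pictures are saved under pics/ and viewed, about 8 in all and at most 12, crops included, and the job is handed in when it is done.

```bash
mkdir -p pics; cat > h.py <<'E'
import numpy as np, cv2
from bench import ctrl
from scipy.spatial.transform import Rotation as R
def shot(cam,fn=None):
    im,d=ctrl.camera(cam)
    if fn: cv2.imwrite('pics/'+fn,im[:,:,::-1])
    return im,d
def cloud(cam,d,info=None):
    i=info or ctrl.camera_info(cam); v,u=np.mgrid[:d.shape[0],:d.shape[1]]
    P=np.stack([(u-i['cx'])/i['fx']*d,(v-i['cy'])/i['fy']*d,d],-1)
    E=np.array(i['extrinsics']); return P@E[:3,:3].T+E[:3,3]
def pl(l,c): return [(round(r['conf'],2),np.round(r['point'],3).tolist()) for r in ctrl.place_of(l,c)][:3]
def totool(target):
    s=ctrl.get_state(); r=R.from_quat(s['tool_rot'])
    return r.inv().apply(np.array(target)-s['tool_pos'])*100
E
python3 - <<'E'
from h import *
a,_=shot('scene');b,_=shot('side')
cv2.imwrite('pics/a.png',cv2.resize(np.vstack([a,b])[:,:,::-1],(600,900)) if 0 else cv2.resize(np.hstack([a,b])[:,:,::-1],(800,300)))
cv2.imwrite('pics/scene.png',cv2.resize(a[:,:,::-1],(800,600)))
s=ctrl.get_state();print(s, ctrl.tip_extent, R.from_quat(s['tool_rot']).as_matrix().round(3))
for c in ('scene','side'):
    for l in ('salt','caddy','grip','button_face','empty_place','pepper','soap_pump','mug_teal','sugar_pot','tin'): print(c,l,pl(l,c))
E
```

```text
{'t': 0.1, 'joint_positions': array([-1.19197437,  0.46826158, -0.01159298,  1.60351797,  0.00601721,
        1.07138471, -0.05629265]), 'qd': array([-2.23341635e-05, -3.49599553e-03,  5.49293191e-04, -1.25929417e-03,
        2.28300754e-03, -1.02124317e-03, -1.15148754e-04]), 'tau': array([ 5.60326080e-04, -5.21641552e+01, -1.23263788e-02, -2.44364977e+01,
       -5.66815899e-02,  1.41068024e-02,  4.07208620e-05]), 'tool_pos': array([0.26599236, 0.59254076, 0.22475906]), 'tool_rot': array([ 8.39486509e-01,  5.43379986e-01, -6.07196313e-04,  4.71660159e-04]), 'force': array([-0.26962385,  0.14209193,  0.13369904]), 'torque': array([0.02026793, 0.01937963, 0.03634165]), 'opening': 0.09173318870179564} 0.011 [[ 0.409  0.912 -0.001]
 [ 0.912 -0.409 -0.001]
 [-0.002  0.    -1.   ]]
scene salt [(0.7, [0.403, -0.301, 0.002]), (0.61, [0.628, -0.358, 0.002])]
scene caddy [(0.6, [0.595, -0.162, 0.005]), (0.52, [0.492, -0.416, 0.004])]
scene grip [(0.56, [0.595, -0.164, 0.129])]
scene button_face [(0.49, [0.572, -0.164, 0.13])]
scene empty_place [(0.65, [0.58, -0.263, 0.012]), (0.49, [0.724, -
[... 316 characters left out ...]
8, [0.371, -0.404, 0.004])]
side salt [(0.85, [0.407, -0.307, 0.004]), (0.54, [0.626, -0.355, 0.003])]
side caddy [(0.93, [0.591, -0.168, 0.0])]
side grip [(0.91, [0.597, -0.163, 0.13])]
side button_face [(0.58, [0.569, -0.16, 0.125]), (0.4, [0.667, 0.042, -0.001])]
side empty_place [(0.89, [0.579, -0.263, 0.012]), (0.17, [0.594, -0.168, -0.001])]
side pepper [(0.8, [0.599, -0.132, 0.012]), (0.3, [0.744, -0.199, 0.003])]
side soap_pump [(0.94, [0.74, -0.2, 0.006])]
side mug_teal [(0.83, [0.664, 0.041, -0.002]), (0.64, [0.496, -0.412, -0.002]), (0.33, [0.579, -0.261, 0.01])]
side sugar_pot [(0.83, [0.74, -0.31, 0.003]), (0.59, [0.592, -0.206, 0.011])]
side tin [(0.74, [0.727, -0.114, 0.003])]
```

View pics/scene.png

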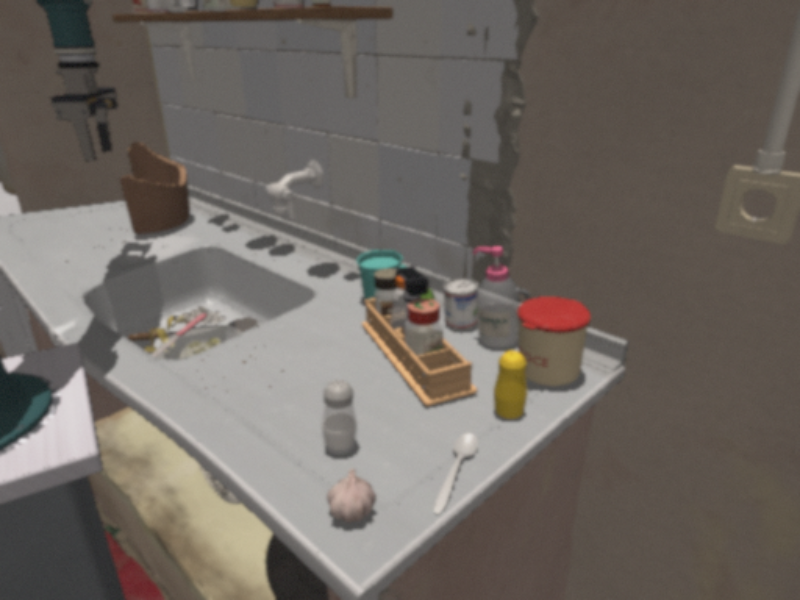

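View pics/a.png

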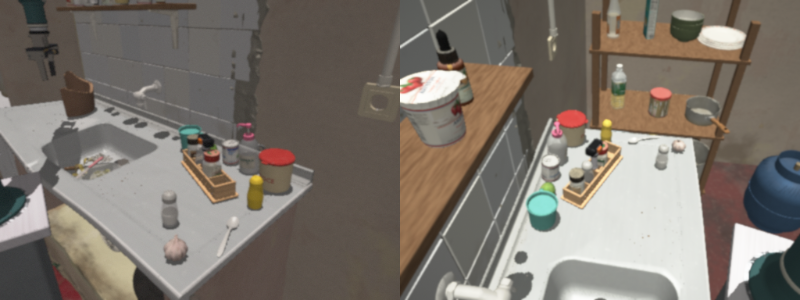

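The scene view shows the salt at about (338,418) px, the garlic at (352,500), the yellow look-alike at (510,385), and the caddy with its empty place at the near end (445,375). The networks agree with the picture. I'll write a planner that works out rows and go above the salt.

```bash
cat > plan.py <<'E'
# plan.py x y z yaw_deg [stepcm]: print suggested rows toward TCP target, tool down, jaw axis at yaw
import sys; from h import *
def plan(t,yaw,step=4.1,n=15):
    s=ctrl.get_state(); p=np.array(s['tool_pos']); r=R.from_quat(s['tool_rot']); c,q=np.cos(np.radians(yaw)),np.sin(np.radians(yaw))
    g=R.from_matrix([[c,q,0],[q,-c,0],[0,0,-1]]); out=[]
    for _ in range(n):
        d=np.array(t)-p; w=(r.inv()*g).as_rotvec(); L=np.linalg.norm(d)*100; A=np.abs(w).max()
        if L<.05 and A<.004: break
        k=min(1,step/max(L,1e-9)); a=w*min(1,.12/max(A,1e-9))
        o=np.round(r.inv().apply(d)*100*k,2); a=np.round(a,3)
        out.append('{"offset":%s,"angular":%s}'%((o+0.).tolist(),(a+0.).tolist())); p=p+r.apply(o)/100; r=r*R.from_rotvec(a)
    print('t',round(s['t'],2),'pos',np.round(s['tool_pos'],4),'F',np.round(s['force'],1),'open',round(s['opening'],4),len(out))
    for i in range(0,len(out),5): print('['+','.join(out[i:i+5])+']')
if __name__=='__main__':
    v=[float(x) for x in sys.argv[1:]]; plan(v[:3],v[3],*(v[4:]))
E
python3 plan.py 0.47 0.1 0.26 -8
```

```text
t 1.1 pos [0.2662 0.593  0.2256] F [ 0.3 -0.4  0.3] open 0.0917 14
[{"offset":[-2.81, 2.97, -0.26],"angular":[0.0, 0.0, 0.12]},{"offset":[-2.43, 3.29, -0.26],"angular":[0.0, 0.0, 0.12]},{"offset":[-2.02, 3.56, -0.26],"angular":[0.0, 0.0, 0.12]},{"offset":[-1.58, 3.77, -0.26],"angular":[0.0, 0.0, 0.12]},{"offset":[-1.12, 3.94, -0.27],"angular":[0.0, 0.0, 0.12]}]
[{"offset":[-0.64, 4.04, -0.26],"angular":[0.0, 0.0, 0.12]},{"offset":[-0.15, 4.09, -0.27],"angular":[0.0, 0.0, 0.12]},{"offset":[0.34, 4.08, -0.26],"angular":[0.0, 0.0, 0.12]},{"offset":[0.82, 4.01, -0.27],"angular":[0.0, 0.0, 0.12]},{"offset":[1.3, 3.88, -0.26],"angular":[0.0, 0.0, 0.12]}]
[{"offset":[1.75, 3.7, -0.27],"angular":[0.0, 0.0, 0.089]},{"offset":[2.08, 3.52, -0.26],"angular":[0.0, 0.0, 0.0]},{"offset":[2.08, 3.52, -0.27],"angular":[0.0, 0.0, 0.0]},{"offset":[0.08, 0.14, -0.01],"angular":[0.0, 0.0, 0.0]}]
```

```bash
python3 -m handwheel '[{"offset":[-2.8,3.0,-0.3],"angular":[0,0,0.12]},{"offset":[-2.4,3.3,-0.3],"angular":[0,0,0.12]},{"offset":[-2.0,3.6,-0.3],"angular":[0,0,0.12]},{"offset":[-1.6,3.8,-0.3],"angular":[0,0,0.12]},{"offset":[-1.1,3.9,-0.3],"angular":[0,0,0.12]}]'
python3 -m handwheel '[{"offset":[-0.6,4.0,-0.3],"angular":[0,0,0.12]},{"offset":[-0.1,4.1,-0.3],"angular":[0,0,0.12]},{"offset":[0.3,4.1,-0.3],"angular":[0,0,0.12]},{"offset":[0.8,4.0,-0.3],"angular":[0,0,0.12]},{"offset":[1.3,3.9,-0.3],"angular":[0,0,0.12]}]'
python3 plan.py 0.4 -0.29 0.24 -8
```

```text
t: 1.52
tool_pos: [0.3397, 0.4062, 0.2378]
tool_rot: [0.964, 0.267, -0.002, -0.002]
force: [0.9, 0.1, 0.0]
opening: 0.0916
t: 1.93
tool_pos: [0.4145, 0.2122, 0.2531]
tool_rot: [0.999, -0.042, -0.002, -0.004]
force: [0.3, -0.6, 0.1]
opening: 0.0918
t 1.93 pos [0.4145 0.2122 0.2531] F [ 0.3 -0.6  0.1] open 0.0918 13
[{"offset":[0.23, 4.09, 0.08],"angular":[-0.007, 0.004, 0.056]},{"offset":[0.45, 4.07, 0.11],"angular":[0.0, 0.0, 0.0]},{"offset":[0.46, 4.07, 0.11],"angular":[0.0, 0.0, 0.0]},{"offset":[0.45, 4.07, 0.11],"angular":[0.0, 0.0, 0.0]},{"offset":[0.46, 4.07, 0.11],"angular":[0.0, 0.0, 0.0]}]
[{"offset":[0.45, 4.07, 0.11],"angular":[0.0, 0.0, 0.0]},{"offset":[0.46, 4.07, 0.11],"angular":[0.0, 0.0, 0.0]},{"offset":[0.45, 4.07, 0.1],"angular":[0.0, 0.0, 0.0]},{"offset":[0.46, 4.07, 0.11],"angular":[0.0, 0.0, 0.0]},{"offset":[0.45, 4.07, 0.1],"angular":[0.0, 0.0, 0.0]}]
[{"offset":[0.46, 4.07, 0.11],"angular":[0.0, 0.0, 0.0]},{"offset":[0.45, 4.07, 0.1],"angular":[0.0, 0.0, 0.0]},{"offset":[0.12, 1.09, 0.03],"angular":[0.0, 0.0, 0.0]}]
```

```bash
python3 -m handwheel '[{"offset":[0.6,4.1,0],"angular":[0,0,0.056]},{"offset":[0.6,4.1,0],"angular":[0,0,0]},{"offset":[0.6,4.1,0],"angular":[0,0,0]},{"offset":[0.5,4.1,0.1],"angular":[0,0,0]},{"offset":[0.5,4.1,0.1],"angular":[0,0,0]}]'
python3 -m handwheel '[{"offset":[0.4,4.1,0.1],"angular":[0,0,0]},{"offset":[0.4,4.1,0.1],"angular":[0,0,0]},{"offset":[0.4,4.1,0.1],"angular":[0,0,0]},{"offset":[0.4,4.1,0.1],"angular":[0,0,0]},{"offset":[0.4,4.1,0.1],"angular":[0,0,0]}]'
python3 - <<'E'
from h import *
info=ctrl.camera_info('wrist');im,d=shot('wrist','w1.png')
for c in ('wrist',):
    for l in ('salt','grip','empty_place','garlic','caddy'): print(c,l,pl(l,c))
for r in ctrl.trace('salt','wrist'):
    P=cloud('wrist',d,info)[r['mask']&(d>0)]; 
    for lo,hi in ((.01,.06),(.065,.085),(.084,.1)):
        Q=P[(P[:,2]>lo)&(P[:,2]<hi)]; print(r['conf'],lo,len(Q),Q.min(0).round(3) if len(Q) else '',Q.max(0).round(3) if len(Q) else '')
E
python3 plan.py 0.405 -0.304 0.24 -8
```

```text
t: 2.35
tool_pos: [0.4167, 0.0041, 0.2519]
tool_rot: [0.997, -0.075, 0.002, -0.006]
force: [1.1, -0.2, 0.0]
opening: 0.0921
t: 2.77
tool_pos: [0.4045, -0.2038, 0.2467]
tool_rot: [0.997, -0.075, 0.006, -0.008]
force: [1.3, 0.5, -0.4]
opening: 0.0921
wrist salt [(0.83, [0.407, -0.305, 0.004]), (0.73, [0.626, -0.354, 0.002])]
wrist grip [(0.77, [0.594, -0.166, 0.13]), (0.62, [0.369, -0.411, 0.004])]
wrist empty_place [(0.81, [0.581, -0.26, 0.01])]
wrist garlic [(0.6, [0.369, -0.408, 0.005])]
wrist caddy [(0.78, [0.599, -0.164, -0.001])]
0.97 0.01 650 [ 0.605 -0.363  0.01 ] [ 0.639 -0.331  0.059]
0.97 0.065 0  
0.97 0.084 0  
0.76 0.01 483 [ 0.386 -0.299  0.01 ] [ 0.426 -0.279  0.06 ]
0.76 0.065 246 [ 0.391 -0.308  0.065] [ 0.423 -0.284  0.085]
0.76 0.084 489 [ 0.392 -0.314  0.084] [ 0.422 -0.286  0.093]
t 3.12 pos [ 0.4052 -0.2005  0.246 ] F [-0.1  0.4  0.1] open 0.0922 3
[{"offset":[0.59, 4.05, 0.18],"angular":[-0.017, -0.009, -0.007]},{"offset":[0.57, 4.05, 0.24],"angular":[0.0, 0.0, 0.0]},{"offset":[0.29, 2.15, 0.12],"angular":[0.0, 0.0, 0.0]}]
```

View pics/w1.png

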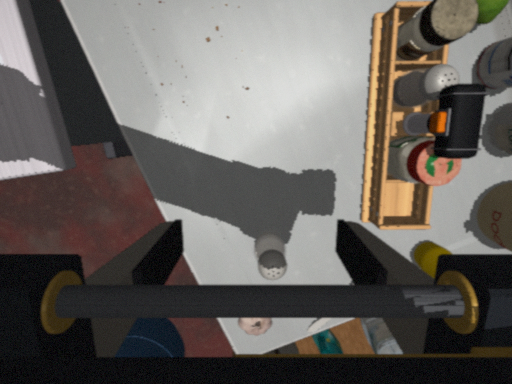

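The wrist view shows the salt at (270,255) and the empty place at (405,205). The cap's cloud puts the salt's axis at about (0.407, -0.302). I'll go down on it.

```bash
python3 -m handwheel '[{"offset":[0.7,4.0,0.2],"angular":[-0.017,-0.009,-0.007]},{"offset":[0.6,4.0,0.3],"angular":[0,0,0]},{"offset":[0.3,2.1,1.5],"angular":[0,0,0]},{"offset":[0,0,4],"angular":[0,0,0]},{"offset":[0,0,1],"angular":[0,0,0]}]'
python3 plan.py 0.407 -0.302 0.058 -8
```

```text
t: 3.53
tool_pos: [0.4151, -0.2979, 0.1757]
tool_rot: [0.998, -0.058, 0.005, -0.001]
force: [-1.4, 1.0, -0.4]
opening: 0.0919
t 3.53 pos [ 0.4151 -0.2979  0.1757] F [-1.4  1.  -0.4] open 0.0919 3
[{"offset":[-0.3, 0.19, 4.08],"angular":[-0.003, -0.01, 0.024]},{"offset":[-0.26, 0.18, 4.09],"angular":[0.0, 0.0, 0.0]},{"offset":[-0.23, 0.16, 3.59],"angular":[0.0, 0.0, 0.0]}]
```

```bash
python3 -m handwheel '[{"offset":[-0.7,0.4,2],"angular":[0,-0.01,0.024]},{"offset":[0,0,3.5],"angular":[0,0,0]},{"offset":[0,0,3.5],"angular":[0,0,0]},{"offset":[0,0,1.5],"angular":[0,0,0]},{"offset":[0,0,0.5],"angular":[0,0,0]}]'
python3 plan.py 0.407 -0.302 0.058 -8
```

```text
t: 3.95
tool_pos: [0.4128, -0.2933, 0.0625]
tool_rot: [0.998, -0.064, 0.0, -0.004]
force: [-0.2, -0.2, 0.2]
opening: 0.0917
t 3.95 pos [ 0.4128 -0.2933  0.0625] F [-0.2 -0.2  0.2] open 0.0917 1
[{"offset":[-0.46, 0.94, 0.44],"angular":[-0.008, 0.0, 0.012]}]
```

```bash
python3 -m handwheel '[{"offset":[-0.5,0.9,0.4],"angular":[-0.008,0,0.012]},{"offset":[0,0,0],"angular":[0,0,0]}]'
python3 plan.py 0.407 -0.302 0.058 -8
python3 - <<'E'
from h import *
im,d=shot('wrist');info=ctrl.camera_info('wrist')
for r in ctrl.trace('salt','wrist')[:2]:
    P=cloud('wrist',d,info)[r['mask']&(d>0)]; Q=P[P[:,2]>.084]; print(r['conf'],len(Q),Q.min(0).round(3) if len(Q) else '',Q.max(0).round(3) if len(Q) else '')
E
```

```text
t: 4.12
tool_pos: [0.4073, -0.2996, 0.0582]
tool_rot: [0.998, -0.068, -0.0, -0.001]
force: [-0.6, -0.6, 0.1]
opening: 0.0922
t 4.12 pos [ 0.4073 -0.2996  0.0582] F [-0.6 -0.6  0.1] open 0.0922 1
[{"offset":[0.0, 0.25, 0.02],"angular":[-0.001, 0.001, 0.003]}]
0.72 2514 [ 0.392 -0.31   0.084] [ 0.423 -0.272  0.149]
```

```bash
python3 -m handwheel '[{"offset":[0,0.2,0],"angular":[0,0,0]},{"offset":[0,0,0],"angular":[0,0,0]},{"offset":[0,0,0],"angular":[0,0,0]},{"offset":[0,0,0],"angular":[0,0,0]},{"offset":[0,0,0],"angular":[0,0,0]}]' 0
python3 -m handwheel '[{"offset":[0,0,0],"angular":[0,0,0]},{"offset":[0,0,-2],"angular":[0,0,0]},{"offset":[0,0,-4],"angular":[0,0,0]},{"offset":[0,0,-4],"angular":[0,0,0]},{"offset":[0,0,-1],"angular":[0,0,0]}]'
python3 - <<'E'
from h import *
shot('side');print(pl('empty_place','side'),pl('grip','side'),pl('salt','side'),pl('caddy','side'))
info=ctrl.camera_info('wrist');im,d=shot('wrist','w2.png');P=cloud('wrist',d,info)
np.savez('w2.npz',im=im,d=d,P=P)
print(pl('empty_place','wrist'),pl('grip','wrist'),pl('caddy','wrist'))
# wooden rims of caddy: points 35..60mm high in the area
Q=P[(P[...,2]>.04)&(P[...,2]<.062)&(P[...,0]>.5)&(P[...,0]<.66)&(P[...,1]<-.03)&(P[...,1]>-.33)]
c=im[(P[...,2]>.04)&(P[...,2]<.062)&(P[...,0]>.5)&(P[...,0]<.66)&(P[...,1]<-.03)&(P[...,1]>-.33)].astype(int)
w=(c[:,0]-c[:,2]>45)&(c[:,1]-c[:,2]>15)
W=Q[w];print(len(Q),len(W));print(cv2.minAreaRect((W[:,:2]*1000).astype(np.float32)))
E
```

```text
t: 4.63
tool_pos: [0.4118, -0.3023, 0.0634]
tool_rot: [0.998, -0.067, 0.005, 0.0]
force: [0.7, 0.1, 0.0]
opening: 0.0607
t: 5.05
tool_pos: [0.4079, -0.3013, 0.1741]
tool_rot: [0.998, -0.068, -0.0, -0.001]
force: [2.0, -1.4, -0.1]
opening: 0.0274
[(0.69, [0.579, -0.261, 0.012])] [(0.83, [0.602, -0.165, 0.126])] [(0.65, [0.41, -0.303, 0.009]), (0.63, [0.627, -0.355, 0.006])] [(0.84, [0.595, -0.169, 0.001])]
[(0.62, [0.578, -0.261, 0.011])] [] [(0.97, [0.596, -0.163, -0.0])]
5177 3216
((585.21435546875, -224.33380126953125), (135.0011749267578, 64.43534088134766), 82.32584381103516)
```

View pics/w2.png

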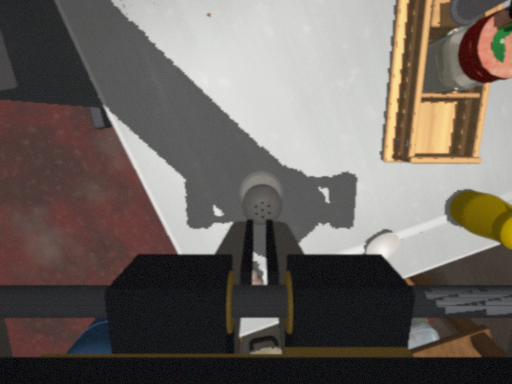

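The view shows the salt standing unmoved at (262,195). The fingers close slowly, so they missed it and were still closing as I lifted. I'll reopen and go down again, waiting longer this time.

```bash
python3 -m handwheel '[{"offset":[0,0,0],"angular":[0,0,0]},{"offset":[0,0,0],"angular":[0,0,0]},{"offset":[0,0,0],"angular":[0,0,0]},{"offset":[0,0,0],"angular":[0,0,0]},{"offset":[0,0,0],"angular":[0,0,0]}]' 1
python3 -m handwheel '[{"offset":[0,0,0],"angular":[0,0,0]},{"offset":[0,0,0],"angular":[0,0,0]},{"offset":[0,0,0],"angular":[0,0,0]},{"offset":[0,0,0],"angular":[0,0,0]},{"offset":[0,0,0],"angular":[0,0,0]}]'
python3 - <<'E'
from h import *
info=ctrl.camera_info('wrist');im,d=shot('wrist')
P=cloud('wrist',d,info);s=ctrl.get_state()['tool_pos']
m=(P[...,2]>.08)&(P[...,2]<.1)&(np.hypot(P[...,0]-s[0],P[...,1]-s[1])<.04)&(d>0)
Q=P[m];print(len(Q),Q.min(0).round(3),Q.max(0).round(3),Q.mean(0).round(3))
m=(P[...,2]>.01)&(P[...,2]<.06)&(np.hypot(P[...,0]-s[0],P[...,1]-s[1])<.04)&(d>0)
Q=P[m];print(len(Q),Q.min(0).round(3),Q.max(0).round(3))
E
python3 plan.py 0.407 -0.302 0.058 -8
```

```text
t: 5.92
tool_pos: [0.4044, -0.2991, 0.1665]
tool_rot: [0.998, -0.068, -0.006, -0.003]
force: [0.5, 0.1, -0.3]
opening: 0.0313
t: 6.33
tool_pos: [0.4046, -0.2991, 0.1666]
tool_rot: [0.998, -0.068, -0.006, -0.003]
force: [-0.1, 0.0, -0.7]
opening: 0.0653
1238 [ 0.39  -0.318  0.08 ] [ 0.424 -0.284  0.094] [ 0.407 -0.299  0.088]
515 [ 0.385 -0.307  0.01 ] [ 0.427 -0.279  0.06 ]
t 6.38 pos [ 0.4045 -0.2991  0.1666] F [-0.5 -0.3  0.6] open 0.0691 3
[{"offset":[0.16, 0.11, 4.1],"angular":[-0.004, 0.012, 0.004]},{"offset":[0.11, 0.1, 4.1],"angular":[0.0, 0.0, 0.0]},{"offset":[0.07, 0.06, 2.66],"angular":[0.0, 0.0, 0.0]}]
```

```bash
python3 -m handwheel '[{"offset":[0.2,0.1,2],"angular":[-0.004,0.012,0.004]},{"offset":[0,0.1,3],"angular":[0,0,0]},{"offset":[0,0,3],"angular":[0,0,0]},{"offset":[0,0,2],"angular":[0,0,0]},{"offset":[0,0,0.4],"angular":[0,0,0]}]'
python3 plan.py 0.407 -0.301 0.058 -8
```

```text
t: 6.8
tool_pos: [0.4099, -0.3027, 0.0615]
tool_rot: [0.998, -0.069, 0.004, 0.001]
force: [0.1, -0.3, 0.3]
opening: 0.092
t 6.8 pos [ 0.4099 -0.3027  0.0615] F [ 0.1 -0.3  0.3] open 0.092 1
[{"offset":[-0.32, -0.13, 0.35],"angular":[0.002, -0.009, 0.001]}]
```

```bash
python3 -m handwheel '[{"offset":[-0.3,-0.1,0.3],"angular":[0.002,-0.009,0]},{"offset":[0,0,0],"angular":[0,0,0]}]'
python3 plan.py 0.407 -0.301 0.058 -8
python3 -m handwheel '[{"offset":[0,0,0],"angular":[0,0,0]},{"offset":[0,0,0],"angular":[0,0,0]},{"offset":[0,0,0],"angular":[0,0,0]},{"offset":[0,0,0],"angular":[0,0,0]},{"offset":[0,0,0],"angular":[0,0,0]}]' 0
python3 -m handwheel '[{"offset":[0,0,0],"angular":[0,0,0]},{"offset":[0,0,0],"angular":[0,0,0]},{"offset":[0,0,0],"angular":[0,0,0]},{"offset":[0,0,0],"angular":[0,0,0]},{"offset":[0,0,0],"angular":[0,0,0]}]'
python3 plan.py 0.407 -0.301 0.058 -8
```

```text
t: 6.97
tool_pos: [0.406, -0.3012, 0.0577]
tool_rot: [0.998, -0.07, -0.002, -0.001]
force: [-0.0, 0.3, 0.0]
opening: 0.0916
t 6.97 pos [ 0.406  -0.3012  0.0577] F [-0.   0.3  0. ] open 0.0916 1
[{"offset":[0.09, -0.03, -0.03],"angular":[-0.001, 0.004, 0.0]}]
t: 7.38
tool_pos: [0.4088, -0.3027, 0.062]
tool_rot: [0.998, -0.069, 0.002, 0.001]
force: [-0.2, 0.1, -0.2]
opening: 0.0606
t: 7.8
tool_pos: [0.4094, -0.3028, 0.063]
tool_rot: [0.998, -0.069, 0.003, 0.001]
force: [0.3, -0.1, -0.1]
opening: 0.0349
t 7.8 pos [ 0.4094 -0.3028  0.063 ] F [ 0.3 -0.1 -0.1] open 0.0349 1
[{"offset":[-0.26, -0.14, 0.5],"angular":[0.001, -0.005, 0.001]}]
```

```bash
python3 -m handwheel '[{"offset":[0,0,0],"angular":[0,0,0]},{"offset":[0,0,0],"angular":[0,0,0]},{"offset":[0,0,0],"angular":[0,0,0]}]'
python3 -m handwheel '[{"offset":[0,0,-1],"angular":[0,0,0]},{"offset":[0,0,-2],"angular":[0,0,0]},{"offset":[0,0,0],"angular":[0,0,0]}]'
python3 - <<'E'
from h import *
im,d=shot('scene');cv2.imwrite('pics/s2.png',cv2.resize(im[150:340,130:390,::-1],(780,570),interpolation=cv2.INTER_CUBIC));print(pl('salt','scene'))
E
```

```text
t: 8.05
tool_pos: [0.4094, -0.3028, 0.063]
tool_rot: [0.998, -0.069, 0.003, 0.001]
force: [0.7, 0.7, 0.9]
opening: 0.0354
t: 8.3
tool_pos: [0.408, -0.3026, 0.0938]
tool_rot: [0.998, -0.07, 0.001, 0.0]
force: [0.3, -0.6, -0.8]
opening: 0.0348
[(0.85, [0.406, -0.3, 0.033]), (0.59, [0.628, -0.357, 0.001])]
```

View pics/s2.png

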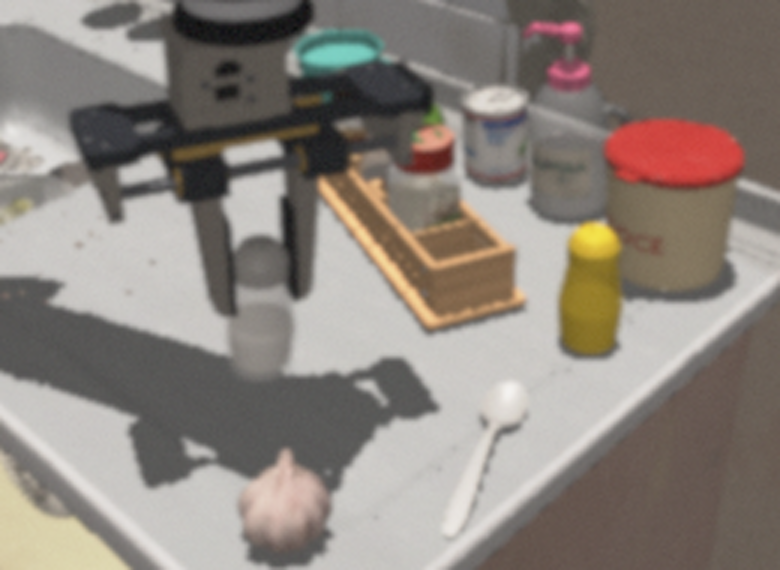

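The salt is held upright at (260,310), its bottom 60 mm below the TCP. Next I'll fit the empty pocket's walls from the stored wrist depth, and lift.

```bash
python3 -m handwheel '[{"offset":[0,0,-4],"angular":[0,0,0]},{"offset":[0,0,-3],"angular":[0,0,0]},{"offset":[0,0,0],"angular":[0,0,0]}]'
cat > rim.py <<'E'
from h import *
def rim(P,im,d,o=(0.593,-0.165),yaw=-7.7):
    c,s=np.cos(np.radians(yaw)),np.sin(np.radians(yaw))
    x=(P[...,0]-o[0])*c+(P[...,1]-o[1])*s; y=-(P[...,0]-o[0])*s+(P[...,1]-o[1])*c; z=P[...,2]
    k=im.astype(int); w=(k[...,0]-k[...,2]>35)&(d>0)
    # end wall: top points (z>.046), |x|<.02, y<-.1
    m=w&(z>.044)&(z<.065)&(abs(x)<.02)&(y<-.1)&(y>-.16); print('end wall y',np.percentile(y[m],[3,50,97]).round(4),m.sum(),'z',np.percentile(z[m],[50,95]).round(4))
    for a,b,n in ((-.05,-.012,'front'),(.012,.05,'back')):
        for ya,yb in ((-.115,-.078),(-.01,.03)):
            m=w&(z>.042)&(z<.065)&(x>a)&(x<b)&(y>ya)&(y<yb)
            if m.sum()>5: print(n,ya,'x',np.percentile(x[m],[3,50,97]).round(4),m.sum(),'z',np.percentile(z[m],95).round(4))
    m=w&(abs(x)<.02)&(y>-.115)&(y<-.08)&(z<.03); print('floor z',np.median(z[m]).round(4) if m.any() else '', m.sum())
    m=w&(z>.03)&(z<.065)&(abs(x)<.02)&(y>-.085)&(y<-.055); print('divider y',np.percentile(y[m],[3,50,97]).round(4) if m.any() else '',m.sum())
E
python3 - <<'E'
from rim import *
z=np.load('w2.npz'); rim(z['P'],z['im'],z['d'])
info=ctrl.camera_info('wrist');im,d=shot('wrist');print(pl('empty_place','wrist'));rim(cloud('wrist',d,info),im,d)
E
python3 plan.py 0.56 -0.305 0.165 -7.7
```

```text
t: 8.65
tool_pos: [0.4048, -0.2997, 0.1599]
tool_rot: [0.998, -0.069, -0.005, -0.001]
force: [0.6, -0.5, -0.7]
opening: 0.0349
end wall y [-0.1272 -0.1235 -0.1214] 334 z [0.0525 0.0541]
front -0.115 x [-0.0316 -0.0298 -0.0262] 349 z 0.0487
front -0.01 x [-0.031  -0.0231 -0.0131] 586 z 0.0489
back -0.115 x [0.026  0.0277 0.0318] 438 z 0.0494
back -0.01 x [0.0132 0.0221 0.032 ] 109 z 0.0502
floor z 0.0108 956
divider y [-0.0697 -0.0677 -0.0655] 280
[(0.84, [0.58, -0.261, 0.011])]
end wall y [-0.1265 -0.1237 -0.1214] 325 z [0.0528 0.0539]
front -0.115 x [-0.0317 -0.0298 -0.0261] 386 z 0.0484
front -0.01 x [-0.031  -0.0235 -0.0134] 429 z 0.049
back -0.115 x [0.026  0.0276 0.0317] 483 z 0.0495
back -0.01 x [0.0131 0.0205 0.0294] 84 z 0.0499
floor z 0.0108 1025
divider y [-0.0697 -0.0681 -0.0655] 311
t 8.75 pos [ 0.4035 -0.2981  0.1568] F [ 0.1 -0.5 -1.9] open 0.0354 4
[{"offset":[4.07, -0.38, -0.27],"angular":[-0.004, 0.015, -0.003]},{"offset":[4.08, -0.37, -0.21],"angular":[0.0, 0.0, 0.0]},{"offset":[4.08, -0.37, -0.22],"angular":[0.0, 0.0, 0.0]},{"offset":[3.37, -0.3, -0.18],"angular":[0.0, 0.0, 0.0]}]
```

```bash
python3 -m handwheel '[{"offset":[4.0,-0.6,-0.5],"angular":[-0.004,0.015,-0.003]},{"offset":[4.0,-0.8,-0.3],"angular":[0,0,0]},{"offset":[4.0,-0.8,0],"angular":[0,0,0]},{"offset":[4.0,-0.8,0],"angular":[0,0,0]},{"offset":[1.0,-0.3,0],"angular":[0,0,0]}]'
python3 - <<'E'
from h import *
info=ctrl.camera_info('wrist');im,d=shot('wrist','w3.png');P=cloud('wrist',d,info);np.savez('w3.npz',im=im,d=d,P=P)
s=ctrl.get_state();L=(P-s['tool_pos'])@R.from_quat(s['tool_rot']).as_matrix()
m=ctrl.trace('salt','wrist')
for r in m[:2]:
    Q=L[r['mask']&(d>0)&(abs(L[...,0])<.04)&(abs(L[...,1])<.04)]; print(r['conf'],len(Q))
    if len(Q): 
        for a,b in ((-.04,-.022),(-.022,-.01),(-.01,0),(0,.01),(.01,.03),(.03,.06)):
            q=Q[(Q[:,2]>a)&(Q[:,2]<b)]; print(a,len(q),q.min(0).round(4) if len(q) else '',q.max(0).round(4) if len(q) else '')
E
python3 plan.py 0.5802 -0.2597 0.165 -7.7
```

```text
t: 9.17
tool_pos: [0.5749, -0.2848, 0.1536]
tool_rot: [0.997, -0.071, -0.005, -0.005]
force: [-0.2, 1.2, -1.0]
opening: 0.0349
0.97 5340
-0.04 2715 [-0.0134 -0.0172 -0.0315] [ 0.0167  0.0111 -0.022 ]
-0.022 813 [-0.0147 -0.0191 -0.022 ] [ 0.0181  0.0111 -0.01  ]
-0.01 322 [-0.0158 -0.0186 -0.01  ] [ 0.0167 -0.0018 -0.    ]
0 480 [-0.017  -0.0201  0.0001] [ 0.0175 -0.004   0.01  ]
0.01 804 [-0.0208 -0.0233  0.01  ] [ 0.02   -0.0066  0.03  ]
0.03 199 [-0.0206 -0.0231  0.03  ] [ 0.0203 -0.0081  0.0564]
0.84 15
-0.04 0  
-0.022 10 [ 0.0309 -0.0106 -0.0175] [ 0.0324 -0.0096 -0.0101]
-0.01 5 [ 0.0308 -0.0103 -0.0098] [ 0.0317 -0.0094 -0.0045]
0 0  
0.01 0  
0.03 0  
t 9.27 pos [ 0.5707 -0.2856  0.153 ] F [-0.6  0.8 -2.1] open 0.0352 1
[{"offset":[0.55, -2.71, -1.18],"angular":[-0.01, 0.016, -0.009]}]
```

View pics/w3.png

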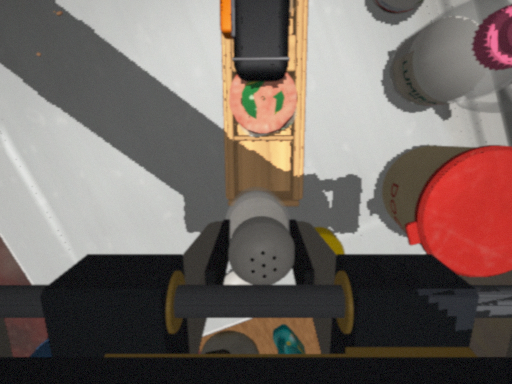

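The view shows the salt held at (262,235) and the empty pocket just ahead at (262,165). The salt's axis lies 1.5 mm towards the caddy from the TCP, so the TCP target is (0.580, -0.261).

```bash
python3 -m handwheel '[{"offset":[0.5,-1.5,0],"angular":[-0.01,0.016,-0.009]},{"offset":[0.2,-1.0,0],"angular":[0,0,0]},{"offset":[0,0,0],"angular":[0,0,0]},{"offset":[0,0,0],"angular":[0,0,0]}]'
python3 plan.py 0.580 -0.2612 0.12 -7.7
```

```text
t: 9.6
tool_pos: [0.5734, -0.2629, 0.1474]
tool_rot: [0.998, -0.07, -0.006, -0.0]
force: [-0.4, -1.0, -0.5]
opening: 0.0351
t 9.6 pos [ 0.5734 -0.2629  0.1474] F [-0.4 -1.  -0.5] open 0.0351 1
[{"offset":[0.66, -0.26, 2.73],"angular":[0.0, 0.011, -0.006]}]
```

```bash
python3 -m handwheel '[{"offset":[0.7,-0.3,1.0],"angular":[0,0.011,-0.006]},{"offset":[0.2,0,1.2],"angular":[0,0.004,0]},{"offset":[0,0,0],"angular":[0,0,0]}]'
python3 plan.py 0.580 -0.2612 0.095 -7.7
python3 - <<'E'
from rim import *
info=ctrl.camera_info('wrist');im,d=shot('wrist');P=cloud('wrist',d,info);rim(P,im,d)
s=ctrl.get_state();L=(P-s['tool_pos'])@R.from_quat(s['tool_rot']).as_matrix()
r=ctrl.trace('salt','wrist')[0];Q=P[r['mask']&(d>0)&(abs(L[...,0])<.03)&(L[...,2]>.01)];print(Q.min(0).round(4),Q.max(0).round(4))
E
```

```text
t: 9.85
tool_pos: [0.5811, -0.2627, 0.1236]
tool_rot: [0.998, -0.068, 0.003, 0.0]
force: [-0.7, 0.9, -0.6]
opening: 0.035
t 9.85 pos [ 0.5811 -0.2627  0.1236] F [-0.7  0.9 -0.6] open 0.035 1
[{"offset":[-0.15, -0.13, 2.86],"angular":[0.0, -0.005, -0.002]}]Traceback (most recent call last):
  File "<stdin>", line 2, in <module>
  File "rim.py", line 7, in rim
    m=w&(z>.044)&(z<.065)&(abs(x)<.02)&(y<-.1)&(y>-.16); print('end wall y',np.percentile(y[m],[3,50,97]).round(4),m.sum(),'z',np.percentile(z[m],[50,95]).round(4))
                                                                            ~~~~~~~~~~~~~^^^^^^^^^^^^^^^^
    return _quantile_unchecked(
        a, q, axis, out, overwrite_input, method, keepdims, weights)
    return _ureduce(a,
                    func=_quantile_ureduce_func,
    ...<5 lines>...
                    overwrite_input=overwrite_input,
                    method=method)
    r = func(a, **kwargs)
    result = _quantile(arr,
                       quantiles=q,
    ...<2 lines>...
                       out=out,
                       weights=wgt)
    slices_having_nans = np.isnan(arr[-1, ...])
                                  ~~~^^^^^^^^^
IndexError: index -1 is out of bounds for axis 0 with size 0
```

```bash
python3 -m handwheel '[{"offset":[-0.2,-0.15,0],"angular":[0,-0.005,-0.002]},{"offset":[0,0,0.8],"angular":[0,0,0]},{"offset":[0,0,0],"angular":[0,0,0]}]'
python3 plan.py 0.580 -0.2612 0.071 -7.7
```

```text
t: 10.15
tool_pos: [0.579, -0.2625, 0.1158]
tool_rot: [0.998, -0.068, 0.0, 0.0]
force: [-0.8, 0.0, -1.3]
opening: 0.035
t 10.15 pos [ 0.579  -0.2625  0.1158] F [-0.8  0.  -1.3] open 0.035 2
[{"offset":[0.08, -0.13, 4.1],"angular":[0.001, 0.0, -0.002]},{"offset":[0.01, -0.01, 0.38],"angular":[0.0, 0.0, 0.0]}]
```

```bash
python3 -m handwheel '[{"offset":[0.1,-0.2,0.8],"angular":[0,0,0]},{"offset":[0,0,0.8],"angular":[0,0,0]},{"offset":[0,0,0],"angular":[0,0,0]}]'
python3 plan.py 0.580 -0.2612 0.071 -7.7
```

```text
t: 10.4
tool_pos: [0.5806, -0.2608, 0.0986]
tool_rot: [0.998, -0.068, 0.0, 0.0]
force: [-1.2, 0.1, -1.1]
opening: 0.0348
t 10.4 pos [ 0.5806 -0.2608  0.0986] F [-1.2  0.1 -1.1] open 0.0348 1
[{"offset":[-0.05, 0.05, 2.76],"angular":[0.001, -0.001, -0.002]}]
```

```bash
python3 -m handwheel '[{"offset":[0,0,0.9],"angular":[0,0,0]},{"offset":[0,0,0.9],"angular":[0,0,0]},{"offset":[0,0,0],"angular":[0,0,0]}]'
python3 -m handwheel '[{"offset":[0,0,0.5],"angular":[0,0,0]},{"offset":[0,0,0.3],"angular":[0,0,0]},{"offset":[0,0,0],"angular":[0,0,0]}]'
python3 plan.py 0.580 -0.2612 0.071 -7.7
```

```text
t: 10.65
tool_pos: [0.5806, -0.2605, 0.0784]
tool_rot: [0.998, -0.068, 0.0, 0.0]
force: [-0.4, -0.1, -1.4]
opening: 0.0348
t: 10.9
tool_pos: [0.5806, -0.261, 0.0702]
tool_rot: [0.998, -0.068, 0.0, 0.0]
force: [-2.2, 1.2, 4.8]
opening: 0.0351
t 10.9 pos [ 0.5806 -0.261   0.0702] F [-2.2  1.2  4.8] open 0.0351 1
[{"offset":[-0.06, 0.03, -0.08],"angular":[0.0, 0.0, -0.002]}]
```

```bash
python3 -m handwheel '[{"offset":[0,0,0],"angular":[0,0,0]},{"offset":[0,0,0],"angular":[0,0,0]},{"offset":[0,0,0],"angular":[0,0,0]},{"offset":[0,0,0],"angular":[0,0,0]},{"offset":[0,0,0],"angular":[0,0,0]}]' 1
python3 -m handwheel '[{"offset":[0,0,0],"angular":[0,0,0]},{"offset":[0,0,0],"angular":[0,0,0]},{"offset":[0,0,0],"angular":[0,0,0]}]'
python3 -m handwheel '[{"offset":[0,0,-1],"angular":[0,0,0]},{"offset":[0,0,-3],"angular":[0,0,0]},{"offset":[0,0,-4],"angular":[0,0,0]},{"offset":[0,0,-4],"angular":[0,0,0]},{"offset":[0,0,-1],"angular":[0,0,0]}]'
python3 - <<'E'
from rim import *
info=ctrl.camera_info('wrist');im,d=shot('wrist','w4.png');P=cloud('wrist',d,info);np.savez('w4.npz',im=im,d=d,P=P)
for l in ('grip','button_face','salt','caddy'): print(l,pl(l,'wrist'))
b=(im[...,0]>180)&(im[...,1].astype(int)<150)&(im[...,2]<70)&(d>0)&(P[...,2]>.11)&(P[...,2]<.15)
print('orange',b.sum(),np.percentile(P[b],[3,50,97],axis=0).round(4).tolist())
r=ctrl.trace('grip','wrist')
for q in r[:1]:
    k=q['mask']&(d>0)&(P[...,2]>.133)&(P[...,2]<.15);print(q['conf'],k.sum(),np.median(P[k],0).round(4),np.percentile(P[k][:,2],[5,50,95]).round(4));print(cv2.minAreaRect((P[k][:,:2]*1000).astype(np.float32)))
shot('scene');print(pl('salt','scene'),pl('caddy','scene'),pl('grip','scene'),pl('button_face','scene'))
E
python3 plan.py 0.593 -0.165 0.2 -7.7
```

```text
t: 11.32
tool_pos: [0.5814, -0.2617, 0.0708]
tool_rot: [0.998, -0.068, 0.001, 0.001]
force: [-0.7, 0.0, -0.1]
opening: 0.0663
t: 11.57
tool_pos: [0.5815, -0.2617, 0.0708]
tool_rot: [0.998, -0.068, 0.001, 0.001]
force: [1.0, 0.5, 0.2]
opening: 0.0863
t: 11.98
tool_pos: [0.5783, -0.2609, 0.2033]
tool_rot: [0.998, -0.069, -0.004, 0.0]
force: [0.4, -0.9, 1.1]
opening: 0.0916
grip [(0.71, [0.592, -0.163, 0.131])]
button_face [(0.55, [0.576, -0.159, 0.132])]
salt [(0.77, [0.579, -0.266, 0.011]), (0.66, [0.628, -0.353, 0.001])]
caddy [(0.61, [0.595, -0.166, 0.001]), (0.37, [0.578, -0.261, 0.012])]
orange 138 [[0.572, -0.1687, 0.1336], [0.5746, -0.1591, 0.1352], [0.5778, -0.1532, 0.1364]]
0.93 4178 [ 0.593  -0.1623  0.1406] [0.1358 0.1406 0.1421]
((590.29296875, -162.97349548339844), (63.74932098388672, 36.7115364074707), 83.37561798095703)
[(0.9, [0.577, -0.259, 0.008]), (0.78, [0.624, -0.359, 0.001]), (0.22, [0.669, 0.042, 0.003])] [(0.94, [0.597, -0.163, 0.003])] [(0.69, [0.595, -0.166, 0.13])] [(0.54, [0.577, -0.163, 0.129])]
t 12.53 pos [ 0.5757 -0.2589  0.1959] F [-0.3  0.3  0.9] open 0.092 3
[{"offset":[0.18, -4.09, -0.18],"angular":[-0.001, 0.017, -0.003]},{"offset":[0.2, -4.09, -0.17],"angular":[0.0, 0.0, 0.0]},{"offset":[0.06, -1.36, -0.06],"angular":[0.0, 0.0, 0.0]}]
```

View pics/w4.png

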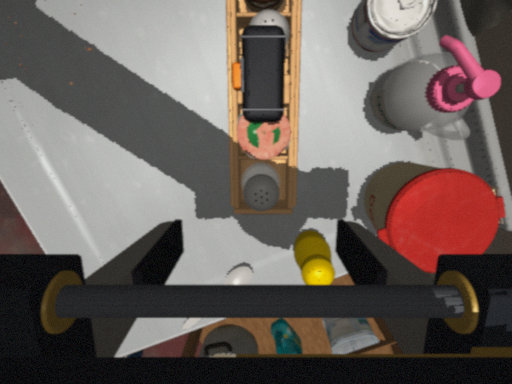

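The salt now stands in the empty place at (262,190), released. The grip bar is at (263,73) with its orange button on the left (front) at (237,75). The depth fit puts the grip centre at about (0.593, -0.163) with its top at z = 0.141. I'll go above it.

```bash
python3 -m handwheel '[{"offset":[0.4,-3.5,-0.3],"angular":[0,0.017,-0.01]},{"offset":[0.3,-3.5,-0.2],"angular":[0,0,0]},{"offset":[0.2,-2.0,0],"angular":[0,0,0]},{"offset":[0,-0.5,0],"angular":[0,0,0]},{"offset":[0,0,0],"angular":[0,0,0]}]'
python3 plan.py 0.593 -0.163 0.16 -7
python3 - <<'E'
from rim import *
info=ctrl.camera_info('wrist');im,d=shot('wrist');P=cloud('wrist',d,info)
m=(d>0)&(P[...,2]>.134)&(P[...,2]<.148)&(abs(P[...,0]-.593)<.03)&(abs(P[...,1]+.163)<.05)&(im.max(-1)<90)
print(m.sum());print(cv2.minAreaRect((P[m][:,:2]*1000).astype(np.float32)),np.percentile(P[m][:,2],[5,50,95]))
E
```

```text
t: 12.95
tool_pos: [0.5962, -0.1662, 0.1987]
tool_rot: [0.998, -0.067, -0.001, 0.001]
force: [-0.9, 0.7, -0.1]
opening: 0.0919
t 12.95 pos [ 0.5962 -0.1662  0.1987] F [-0.9  0.7 -0.1] open 0.0919 1
[{"offset":[-0.35, -0.28, 3.87],"angular":[0.002, 0.003, -0.012]}]
3131
((592.4911499023438, -162.35556030273438), (61.81064987182617, 32.622352600097656), 81.69345092773438) [0.136678   0.14053345 0.14190665]
```

```bash
python3 -m handwheel '[{"offset":[-0.35,-0.3,1.5],"angular":[0,0,0]},{"offset":[0,0,2.5],"angular":[0,0,0]},{"offset":[0,0,2.0],"angular":[0,0,0]},{"offset":[0,0,0.5],"angular":[0,0,0]},{"offset":[0,0,0],"angular":[0,0,0]}]'
python3 plan.py 0.593 -0.163 0.123 -7.7
```

```text
t: 13.42
tool_pos: [0.5916, -0.1731, 0.1331]
tool_rot: [0.997, -0.072, 0.0, 0.003]
force: [0.2, 0.4, 0.8]
opening: 0.0918
t 13.42 pos [ 0.5916 -0.1731  0.1331] F [0.2 0.4 0.8] open 0.0918 1
[{"offset":[0.0, -1.02, 1.01],"angular":[0.007, -0.001, -0.009]}]
```

```bash
python3 -m handwheel '[{"offset":[0,-1.0,0.5],"angular":[0.007,0,-0.009]},{"offset":[0.1,0,0.5],"angular":[0,0,0]},{"offset":[0,0,0],"angular":[0,0,0]}]'
python3 plan.py 0.593 -0.163 0.123 -7.7
```

```text
t: 13.67
tool_pos: [0.5943, -0.1662, 0.1242]
tool_rot: [0.998, -0.069, 0.001, 0.0]
force: [0.1, 0.1, -0.8]
opening: 0.092
t 13.67 pos [ 0.5943 -0.1662  0.1242] F [ 0.1  0.1 -0.8] open 0.092 1
[{"offset":[-0.18, -0.3, 0.12],"angular":[0.0, -0.003, -0.004]}]
```

```bash
python3 -m handwheel '[{"offset":[-0.15,-0.35,0.1],"angular":[0,0,0]},{"offset":[0,0,0],"angular":[0,0,0]},{"offset":[0,0,0],"angular":[0,0,0]},{"offset":[0,0,0],"angular":[0,0,0]}]'
python3 plan.py 0.593 -0.163 0.123 -7.7
```

```text
t: 14.0
tool_pos: [0.5946, -0.1623, 0.1251]
tool_rot: [0.998, -0.069, 0.003, 0.0]
force: [0.5, 1.2, 0.2]
opening: 0.0916
t 14.0 pos [ 0.5946 -0.1623  0.1251] F [0.5 1.2 0.2] open 0.0916 1
[{"offset":[-0.15, 0.1, 0.21],"angular":[0.0, -0.006, -0.003]}]
```

Lined up within 2 mm, so I'll close on the grip.

```bash
python3 -m handwheel '[{"offset":[-0.1,0,0.2],"angular":[0,0,0]},{"offset":[0,0,0],"angular":[0,0,0]},{"offset":[0,0,0],"angular":[0,0,0]},{"offset":[0,0,0],"angular":[0,0,0]},{"offset":[0,0,0],"angular":[0,0,0]}]' 0
python3 -m handwheel '[{"offset":[0,0,0],"angular":[0,0,0]},{"offset":[0,0,0],"angular":[0,0,0]},{"offset":[0,0,0],"angular":[0,0,0]},{"offset":[0,0,0],"angular":[0,0,0]},{"offset":[0,0,0],"angular":[0,0,0]}]'
python3 -m handwheel '[{"offset":[0,0,0],"angular":[0,0,0]},{"offset":[0,0,0],"angular":[0,0,0]},{"offset":[0,0,0],"angular":[0,0,0]}]'
python3 plan.py 0.593 -0.163 0.123 -7.7
```

```text
t: 14.42
tool_pos: [0.594, -0.162, 0.1237]
tool_rot: [0.998, -0.068, 0.004, 0.0]
force: [0.5, -0.4, 0.1]
opening: 0.0605
t: 14.83
tool_pos: [0.5936, -0.1619, 0.1236]
tool_rot: [0.998, -0.068, 0.003, 0.0]
force: [3.0, -0.2, -2.4]
opening: 0.0308
t: 15.08
tool_pos: [0.594, -0.162, 0.1236]
tool_rot: [0.998, -0.069, 0.004, 0.0]
force: [-0.1, -0.4, 0.1]
opening: 0.0305
t 15.08 pos [ 0.594  -0.162   0.1236] F [-0.1 -0.4  0.1] open 0.0305 1
[{"offset":[-0.08, 0.11, 0.06],"angular":[0.0, -0.007, -0.003]}]
```

The opening is 31 mm, so the button is in. I'll draw the handle up.

```bash
python3 -m handwheel '[{"offset":[0,0,-0.8],"angular":[0,0,0]},{"offset":[0,0,-0.8],"angular":[0,0,0]},{"offset":[0,0,-0.8],"angular":[0,0,0]}]'
python3 -m handwheel '[{"offset":[0,0,-0.8],"angular":[0,0,0]},{"offset":[0,0,-0.8],"angular":[0,0,0]},{"offset":[0,0,0],"angular":[0,0,0]}]'
python3 - <<'E'
from h import *
for c in ('side','scene'):
    shot(c);print(pl('caddy',c),pl('grip',c),pl('salt',c)[:1])
E
python3 plan.py 0.594 -0.162 0.195 -7.7 1
```

```text
t: 15.33
tool_pos: [0.5934, -0.1615, 0.1472]
tool_rot: [0.998, -0.069, 0.003, 0.001]
force: [1.0, 0.1, -1.9]
opening: 0.0305
t: 15.58
tool_pos: [0.5938, -0.1614, 0.1671]
tool_rot: [0.998, -0.068, 0.004, 0.0]
force: [1.0, -0.0, 0.9]
opening: 0.0305
[(0.91, [0.596, -0.169, -0.0])] [(0.57, [0.599, -0.161, 0.174]), (0.55, [0.592, -0.206, 0.01])] [(0.8, [0.58, -0.26, 0.012])]
[(0.65, [0.596, -0.166, 0.003])] [(0.34, [0.596, -0.163, 0.004])] [(0.79, [0.628, -0.359, -0.0])]
t 15.98 pos [ 0.5935 -0.1614  0.1649] F [1.4 0.4 1.2] open 0.0304 3
[{"offset":[0.03, 0.02, -1.0],"angular":[0.001, -0.006, -0.003]},{"offset":[0.02, 0.02, -1.0],"angular":[0.0, 0.0, 0.0]},{"offset":[0.02, 0.01, -1.0],"angular":[0.0, 0.0, 0.0]}]
```

The grip has risen 42 mm, the caddy still sits on the worktop, and the first stop is passed. I'll draw on to the second.

```bash
python3 -m handwheel '[{"offset":[0,0,-0.8],"angular":[0,-0.005,0]},{"offset":[0,0,-0.8],"angular":[0,0,0]},{"offset":[0,0,-0.6],"angular":[0,0,0]}]'
python3 -m handwheel '[{"offset":[0,0,-0.6],"angular":[0,0,0]},{"offset":[0,0,-0.3],"angular":[0,0,0]}]'
python3 -m handwheel '[{"offset":[0,0,-0.3],"angular":[0,0,0]},{"offset":[0,0,-0.3],"angular":[0,0,0]}]'
python3 plan.py 0.594 -0.162 0.275 -7.7 1
```

```text
t: 16.23
tool_pos: [0.5934, -0.1612, 0.1863]
tool_rot: [0.998, -0.069, -0.0, 0.001]
force: [1.6, -0.6, -3.6]
opening: 0.0302
t: 16.4
tool_pos: [0.5928, -0.161, 0.1963]
tool_rot: [0.998, -0.068, -0.001, 0.001]
force: [-0.6, -0.0, -8.4]
opening: 0.0305
t: 16.57
tool_pos: [0.5901, -0.1602, 0.2011]
tool_rot: [0.998, -0.069, -0.004, 0.0]
force: [-0.4, -0.2, -8.0]
opening: 0.0306
t 16.57 pos [ 0.5901 -0.1602  0.2011] F [-0.4 -0.2 -8. ] open 0.0306 8
[{"offset":[0.05, 0.02, -1.0],"angular":[0.001, 0.009, -0.003]},{"offset":[0.05, 0.02, -1.0],"angular":[0.0, 0.0, 0.0]},{"offset":[0.06, 0.02, -1.0],"angular":[0.0, 0.0, 0.0]},{"offset":[0.05, 0.02, -1.0],"angular":[0.0, 0.0, 0.0]},{"offset":[0.06, 0.01, -1.0],"angular":[0.0, 0.0, 0.0]}]
[{"offset":[0.05, 0.02, -1.0],"angular":[0.0, 0.0, 0.0]},{"offset":[0.06, 0.01, -1.0],"angular":[0.0, 0.0, 0.0]},{"offset":[0.02, 0.01, -0.39],"angular":[0.0, 0.0, 0.0]}]
```

The force now shows the whole weight (8 N) at 70 mm of draw, so the handle is full out. I'll lift gently to a base height of about 85–90 mm.

```bash
python3 -m handwheel '[{"offset":[0.1,0,-1.0],"angular":[0,0.009,0]},{"offset":[0.1,0,-1.0],"angular":[0,0,0]},{"offset":[0.1,0,-1.0],"angular":[0,0,0]},{"offset":[0.1,0,-1.0],"angular":[0,0,0]},{"offset":[0.1,0,-1.0],"angular":[0,0,0]}]'
python3 -m handwheel '[{"offset":[0.1,0,-1.0],"angular":[0,0.005,0]},{"offset":[0.1,0,-1.0],"angular":[0,0,0]},{"offset":[0,0,-0.8],"angular":[0,0,0]},{"offset":[0,0,-0.5],"angular":[0,0,0]},{"offset":[0,0,0],"angular":[0,0,0]}]'
python3 plan.py 0.594 -0.162 0.283 -7.7 1
```

```text
t: 16.98
tool_pos: [0.5917, -0.1601, 0.252]
tool_rot: [0.998, -0.069, -0.005, -0.0]
force: [-0.7, -0.3, -8.5]
opening: 0.0306
t: 17.4
tool_pos: [0.5956, -0.1613, 0.2927]
tool_rot: [0.998, -0.069, 0.001, 0.0]
force: [0.5, -0.1, -8.0]
opening: 0.0305
t 17.4 pos [ 0.5956 -0.1613  0.2927] F [ 0.5 -0.1 -8. ] open 0.0305 1
[{"offset":[-0.16, 0.09, 0.97],"angular":[0.001, -0.003, -0.004]}]
```

```bash
python3 -m handwheel '[{"offset":[0,0,0],"angular":[0,0,0]},{"offset":[0,0,0],"angular":[0,0,0]},{"offset":[0,0,0],"angular":[0,0,0]}]'
python3 - <<'E'
from h import *
a,_=shot('scene')
for l in ('caddy','grip','salt','pepper','spice_dark','spice_red'): print(l,pl(l,'scene'))
b,_=shot('side')
for l in ('caddy','grip','salt','pepper','spice_dark','spice_red'): print(l,pl(l,'side'))
for c in ('scene','side'):
    im,d=ctrl.camera(c);P=cloud(c,d)
    m=ctrl.trace('caddy',c)[0]['mask']&(d>0);k=im.astype(int);m&=(k[...,0]-k[...,2]>35);Q=P[m]
    y=(Q[:,0]-.594)*.134+(Q[:,1]+.162)*.991
    for lo,hi in ((-.14,-.11),(-.06,-.02),(.02,.06),(.1,.14)):
        q=Q[(y>lo)&(y<hi)];print(c,lo,len(q),np.percentile(q[:,2],[3,50,97]).round(4) if len(q) else '')
A=cv2.resize(a[110:310,190:400,::-1],(400,380),interpolation=cv2.INTER_CUBIC);B=cv2.resize(b[110:310,150:360,::-1],(400,380),interpolation=cv2.INTER_CUBIC)
cv2.imwrite('pics/f.png',np.hstack([A,B]));s=ctrl.get_state();print(s['t'],s['tool_pos'],s['force'],s['opening'])
E
```

```text
t: 17.65
tool_pos: [0.5951, -0.1611, 0.2923]
tool_rot: [0.998, -0.069, 0.001, 0.0]
force: [0.0, 0.0, -8.4]
opening: 0.0305
caddy [(0.86, [0.596, -0.164, 0.103])]
grip [(0.82, [0.596, -0.164, 0.302])]
salt [(0.63, [0.576, -0.26, 0.107])]
pepper [(0.59, [0.599, -0.127, 0.112])]
spice_dark [(0.74, [0.607, -0.069, 0.106])]
spice_red [(0.74, [0.592, -0.213, 0.109])]
caddy [(0.63, [0.593, -0.168, 0.098])]
grip [(0.6, [0.6, -0.161, 0.299])]
salt [(0.58, [0.585, -0.263, 0.113])]
pepper [(0.96, [0.604, -0.13, 0.109]), (0.7, [0.601, -0.162, 0.299])]
spice_dark [(0.82, [0.614, -0.07, 0.109])]
spice_red [(0.84, [0.595, -0.208, 0.112]), (0.4, [0.603, -0.128, 0.112])]
scene -0.14 777 [0.1052 0.1259 0.1506]
scene -0.06 160 [0.1059 0.1216 0.1452]
scene 0.02 142 [0.0771 0.121  0.1443]
scene 0.1 74 [0.1028 0.1331 0.1479]Traceback (most recent call last):
  File "<stdin>", line 8, in <module>
IndexError: list index out of range
```

```bash
python3 - <<'E'
from h import *
a,_=shot('scene');b,_=shot('side')
A=cv2.resize(a[80:320,190:400,::-1],(400,450),interpolation=cv2.INTER_CUBIC);B=cv2.resize(b[80:320,150:360,::-1],(400,450),interpolation=cv2.INTER_CUBIC)
cv2.imwrite('pics/f.png',np.hstack([A,B]));s=ctrl.get_state();print(s['t'],s['tool_pos'],s['tool_rot'],s['force'],s['opening'])
E
```

```text
18.65 [ 0.59544159 -0.16123659  0.29278365] [ 9.97605705e-01 -6.91470279e-02  1.22584686e-03  2.08591908e-04] [ 0.30619516  0.51599262 -8.29407648] 0.03047603735376382
```

View pics/f.png

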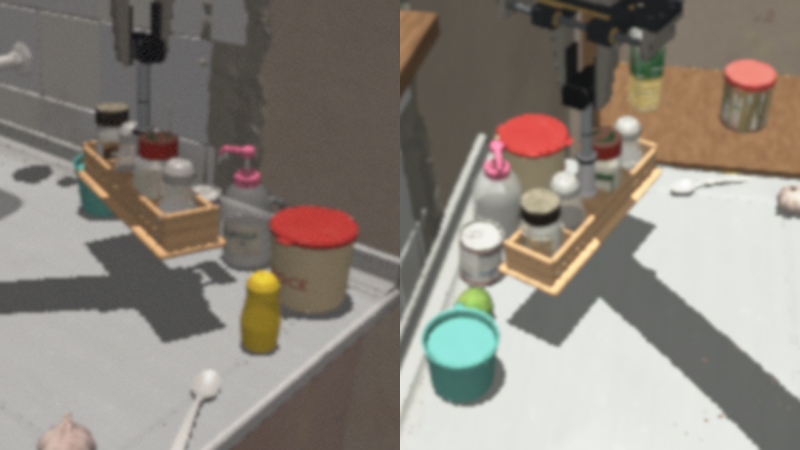

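The views show the caddy hanging level and clear of the worktop, at (150,200) on the left and (580,220) on the right. The stem is out, all four condiments are in, and the bystanders are undisturbed. I'll hand in.

```bash
python3 -c "
from bench import ctrl
print(ctrl.hand_in())"
```

```text
the job is handed in; nothing more can be done
None
```

The job is done and handed in at about 18.7 s of the 58 s allowed. The salt shaker is back in its place and released. The caddy is held by its fully drawn handle with its base about 10 cm above the worktop.

The last checks:
- **Button and handle:** the jaws stood at 30.5 mm, which means the button was in. The grip sat about 0.2 m above the base, matching the second stop (197 mm). The upward pull reached the full weight of about 8.3 N only after roughly 70 mm of draw.
- **Lift:** the pose and force were steady over the last second. The wooden rim heights read level along the caddy's length to within a few millimetres.
- **Contents and surroundings:** all four condiments were located in the caddy. The yellow look-alike and the other things looked undisturbed in the last picture.

Three things did not go cleanly:
- **First grasp of the salt:** I lifted before the slow fingers had closed, so they missed it. The shaker stayed standing, and the second try took it by the cap.
- **Side camera:** the side-camera levelness check found no caddy mask, so that reading comes from the scene camera and the picture alone.
- **Scene camera:** one scene-camera rim reading was an outlier, at 77 mm against about 105 mm elsewhere. I took it for noise.

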